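# Park and lock a returned scooter wheel in its transport cradle

### The job

Get the returned scooter wheel ready for transport: roll it along the track of the aluminium cradle, standing on its rim and without lifting it out, until it rests against the upright block at one end of the track. Then slide the lock's black grip fully home to its end stop, so that its bar closes the track behind the wheel, and let go. Do not disturb the mug, the shoe or the toy truck.

Things in the scene. Friction and masses are not known exactly. Their poses are not given: they have to be found in the camera images.
- cradle: aluminium wheel cradle fixed to the counter, plate 220 x 410 x 12 mm (own x -145 to +75, y -210 to +200). Origin on the counter surface, z up. The wheel's track runs along the cradle's y, centred at x = +30 mm: a 30 mm wide channel between rails 5 mm thick, tops 30 mm above the counter, track floor 12 mm above it.
- park (a point): the wheel centre's place when it stands against the end block: cradle frame (30, 105, 62) mm, cradle's axes. The block is 60 mm wide, top 82 mm above the counter, face at cradle y = +155. A 6 mm sill at y = -199 marks the track's other end.
- wheel: scooter wheel, 100 mm diameter, 24 mm wide, about 0.25 kg, black tyre, white hub, standing on its rim in the track. Origin at its centre; its x is the axle, along the cradle's x; its z points up at the start. Starts at cradle y -140 to -40 mm. It rolls very easily: push it slowly from behind at about axle height (62 mm above the counter) or it runs ahead.
- lock (a joint): travel of the lock along the cradle's +x: 0 = open, 0.070 m = end stop, fully home. Slides stiffly (about 2.5 N), no spring, stays where left. Its round bar (12 mm thick, axis 38 mm above the counter) crosses the track over the rails when home and is clear of the track below 0.015. The wheel blocks it if its centre is short of cradle y = +93 mm.
- lock_grip (a point): on the axis of the lock's upright black grip, 80 mm above the counter; moves with the lock, at cradle (-105, +42) mm when the lock is at 0. The grip is 14 mm thick along the cradle's y, 30 mm along x, from 50 to 97 mm above the counter, on a steel carriage 40 x 38 mm between low guides (tops 38 mm). Pinch it from above, fingers on its +y and -y sides.
- mug: white ceramic mug, 82 mm across, 95 mm tall, handle on its +y side; origin under its centre. A bystander.
- shoe: black-soled grey shoe, about 265 mm long, 84 mm wide, 100 mm tall, toe towards its +x; origin under about its middle. A bystander.
- truck: green plastic toy truck, 170 mm long, 90 mm wide, 96 mm tall, cab towards its +x; origin under its centre. A bystander.

How it is judged:
On the way, in this order (a step that is already met when the one before it is completed fails the run):
1. the wheel has rolled, not skidded: it has turned by about a quarter turn or more about its axle (angle between wheel's own z axis and vertical above 1.4 rad), for 0.05 s.
2. the wheel stands at the far end of the track, at (or within 13 mm of) the end block (y of wheel in the frame of cradle between 0.092 and 0.115 m and x of wheel in the frame of cradle between 0.015 and 0.045 m and z of wheel in the frame of cradle below 0.07 m and not (angle between wheel's own x axis and vertical below 1.2 rad) and not (angle between wheel's own x axis and vertical above 1.94 rad)), for 0.3 s.
3. the lock is slid fully home behind it (value of joint lock above 0.066 m), for 0.2 s.
At the end, for the whole second after the job is handed in: the lock is within 4 mm of its end stop, the wheel stands on its rim in the track with its centre within 17 mm of its place at the end block (behind the bar) and is at rest (under 20 mm/s) (value of joint lock above 0.066 m and y of wheel in the frame of cradle between 0.088 and 0.115 m and x of wheel in the frame of cradle between 0.015 and 0.045 m and z of wheel in the frame of cradle below 0.07 m and not (angle between wheel's own x axis and vertical below 1.2 rad) and not (angle between wheel's own x axis and vertical above 1.94 rad) and linear speed of wheel below 0.02 m/s); the robot touches nothing.
It fails at once if the wheel falls over (leans more than about 20 degrees) (angle between wheel's own x axis and vertical below 1.2 rad or angle between wheel's own x axis and vertical above 1.94 rad).
It fails at once if the wheel is lifted more than 15 mm off the track floor (z of wheel in the frame of cradle above 0.077 m).
It fails at once if the mug, the shoe or the toy truck is pushed more than 30 mm or tipped (distance of any of mug, shoe, truck from where it was at the start of the episode above 0.03 m or angle between any of mug, shoe, truck's own z axis and vertical above 0.4 rad).
It also fails if it takes over 64 s, if anything falls off the work surface, if the arm or the gripper's body presses on something with over 40 N, if the wrist force passes 120 N, or if a joint passes its speed limit or range.

### The arm

A 6-joint arm with a two-finger parallel gripper is mounted at the origin on the work surface. World frame = base frame: x ahead of the robot, y to its left, z up, the work surface at z = 0. Lengths are in m, angles in rad, forces in N, time in s.
With the tool pointing down it reaches from about 0.425 to 0.95 m from the base axis. Payload 3.5 kg.
Tool frame: the origin (TCP) lies at the very end of the fingers, on their centre line; the grasp point (between the pads) lies 19 mm behind it; z points along the fingers, y is the line along which they close (so a half turn about z gives the same grasp; the last joint's range is limited). The gripper opens to 85 mm and grips with 20 to 120 N. Pads are 22 mm wide; open, the fingers measure 114 mm over their backs; the gripper's body (76 mm by 85 mm) begins 54 mm behind the grasp point. The pads swing forward as they close: fully open they stand 13 mm farther back than shut.
Start: joints at [-1.351, 0.286, 1.577, -0, 1.279, -0.15], TCP at [0.244, -0.629, 0.231] pointing down, gripper open.
Joint ranges: [-2.77, 2.77], [-0.9, 2.22], [0.21, 2.48], [-1.53, 4.67], [0.24, 2.81], [-2.84, 2.84]. Speed limits (rad/s): [2.79, 2.79, 3.14, 3.14, 3.14, 3.14].

### API

Orientations are given as a unit quaternion [x, y, z, w].
In Python, from plant import ctrl gives the robot as it stands.
- The arm moves only by the tool inch_along, called after "Request:" by a JSON object that holds its "op" and its "data", one argument or row to a line. Schema: {"type":"object","properties":{"ticks":{"type":"array","items":{"type":"array","items":{"type":"array","items":{"type":"number"},"minItems":7,"maxItems":7},"minItems":1,"maxItems":10},"minItems":1,"maxItems":1},"force":{"type":"number"},"only":{"type":"string"},"quiet":{"type":"boolean"},"lines":{"type":"string"}},"required":["ticks"],"additionalProperties":false}. ticks is a list that holds a single list of rows (three levels of brackets), with 1 to 10 rows, each of 7 numbers: dx, dy, dz in cm, then a rotation vector rx, ry, rz in units of 0.05 rad, then the opening from 0.0 (shut) to 1.0 (fully open); each row is the pose to reach, as a shift and turn from the pose commanded when the call began, along the tool's axes at that moment; what a row does not reach only later rows make up. A row lasts 1/8 s, in which the tool goes at most 0.0625 m and 0.188 rad, less where a joint would pass 70% of its speed; a pose out of reach is approached as far as the arm can. The fingers move at their own pace and stop on an object; force is the grip in N (left out, the last holds). Time passes only in rows, so rows that do not move let the fingers close. The tool returns the time, the measured TCP pose, the force, the opening and the grip force at its end. only (a regular expression) keeps the lines of the reply that match it, lines (a string "A,B") keeps lines A to B, and quiet returns only ok. Input that does not fit is refused with a message, and nothing moves.
- ctrl.get_state(): the state, without advancing time (a new reading comes with each control period).
- ctrl.read_camera(name): name is "scene" or "top"; returns a dict with "pixels" (420x560x3 uint8, red, green, blue), "camera_matrix" (3x3 intrinsics, pixels), "dist_coeffs" ([k1, k2, p1, p2, k3] as OpenCV has them; the pictures are not rectified), "xyz" and "orientation" of the camera in the world. Camera axes: x right, y down, z forward; pixel columns grow to the right and rows downward; lengths in m; the calibration is good to about 2 mm. A picture is of the moment at which its call begins. There is no depth.
- ctrl.sign_off(): hands the job in; it is judged then, once.
The state is a dict: "time": time; "qpos": joint angles; "dq": joint speeds; "joint_efforts": joint torques, N m; "eef_pos": TCP position; "tcp_rot": TCP orientation; "contact_force": force on the tool from outside, world axes, zero at the start; "wrist_torque": the same for the moment, N m; "opening": opening from 0.0 (shut) to 1.0 (fully open); "finger_force": force on a finger pad.
Only numpy, scipy, OpenCV 4.12 (cv2) and the standard library are available. Lean on these libraries where they do the work, as an engineer would, in place of code of your own. Each camera call takes 0.05 s, during which the arm holds its last target. There are 200 camera calls.

## Working session

There is one attempt and no reset: what is moved stays moved. The work goes in short steps, Python scripts to look and compute and a tool call to move; the robot and the scene stay as the last step left them, time stands still between calls to the robot, and variables do not carry over. Pictures are saved under pics/ and viewed, at most 10 in all, crops included, and the job is handed in when it is done.

```bash
ls; mkdir -p pics; python3 - <<'E'
from plant import ctrl
import cv2
for n in("scene","top"):
    c=ctrl.read_camera(n); cv2.imwrite(f"pics/{n}0.png",c["pixels"][:,:,::-1])
    print(n,c["camera_matrix"],c["dist_coeffs"],c["xyz"],c["orientation"])
s=ctrl.get_state();print(s["time"],s["eef_pos"],s["tcp_rot"],s["opening"])
E
```

```text
pics
plant.py
scene [[471.27181887   0.         277.17762355]
 [  0.         471.27181887 206.62369477]
 [  0.           0.           1.        ]] [-0.14496161  0.          0.          0.          0.        ] [0.9524296  0.54160019 1.18796252] [ 0.30821043  0.90936379 -0.26273933 -0.09503619]
top [[525.02828943   0.         279.73397933]
 [  0.         525.02828943 211.69654859]
 [  0.           0.           1.        ]] [-0.07985874  0.          0.          0.          0.        ] [ 0.34697693 -0.01222613  1.69031422] [ 0.71035212 -0.70201331  0.03007118 -0.04090103]
0.1 [ 0.24386103 -0.62876644  0.23006865] [ 9.82952808e-01  1.83854881e-01 -4.03649360e-05 -1.07642477e-03] 1.0006960255818527
```

View pics/top0.png

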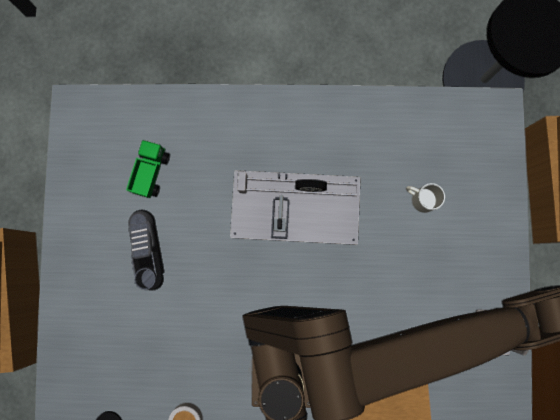

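View pics/scene0.png

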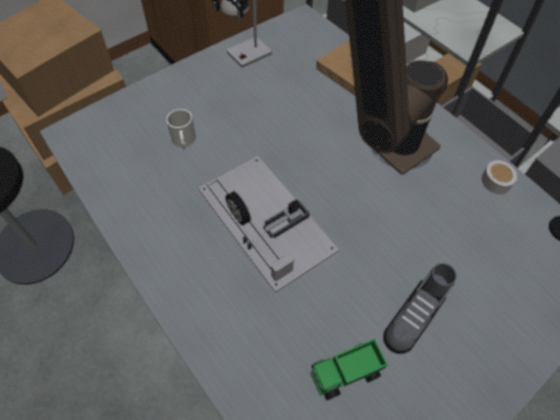

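The top view shows the cradle at px x 231–361, y 170–244, with the end block at the left (242,182), the wheel at (311,185) and the lock at (280,218). The mug is on the right at (430,197), with the truck and shoe on the left. I'll zoom in for the corners.

```bash
python3 - <<'E'
import cv2
i=cv2.imread("pics/top0.png")[160:255,222:372]
cv2.imwrite("pics/crop.png",cv2.resize(i,None,fx=5.2,fy=5.2,interpolation=cv2.INTER_CUBIC))
E
```

```text
(no output)
```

View pics/crop.png

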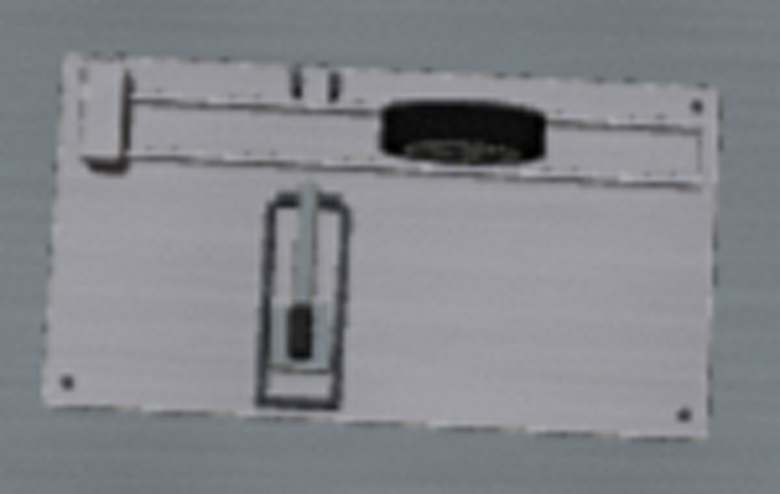

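The crop shows the plate corners at crop px (66,55), (718,88), (706,438) and (42,404). The wheel spans x 380–547 and the grip is at about (300,331). Next I'll fit the cradle pose.

```bash
cat > h.py <<'E'
import numpy as np,cv2
from scipy.spatial.transform import Rotation as R
from scipy.optimize import least_squares
from plant import ctrl
def ray(c,px,z):
    u=cv2.undistortPoints(np.array(px,float).reshape(-1,1,2),c["camera_matrix"],np.array(c["dist_coeffs"])).reshape(-1,2)
    d=R.from_quat(c["orientation"]).apply(np.c_[u,np.ones(len(u))]); o=np.array(c["xyz"])
    return o+d*((z-o[2])/d[:,2])[:,None]
def tocr(p,pose):
    x,y,a=pose; return R.from_euler('z',-a).apply(np.atleast_2d(p)-[x,y,0])
def tow(p,pose):
    x,y,a=pose; return R.from_euler('z',a).apply(np.atleast_2d(p))+[x,y,0]
def tool(p):
    s=ctrl.get_state(); return R.from_quat(s["tcp_rot"]).inv().apply(np.array(p)-s["eef_pos"])
E
python3 - <<'E'
from h import *
c=ctrl.read_camera("top")
f=lambda p:(np.array(p,float)+.5)/5.2-.5+[222,160]
W=ray(c,f([(66,55),(718,88),(706,438),(42,404)]),.012)
M=np.array([(.075,.2,.012),(.075,-.21,.012),(-.145,-.21,.012),(-.145,.2,.012)])
r=least_squares(lambda q:(tow(M,q)-W)[:,:2].ravel(),[.5,0,0]);print(r.x,r.fun*1000)
np.save("pose.npy",r.x)
print("wheel",tocr(ray(c,f([(380,130),(547,130)]),.062),r.x))
print("grip",tocr(ray(c,f([(301,320)]),.09),r.x), tow([(-.105,.042,.08),(.03,.105,.062),(.03,-.2,.062)],r.x))
g=ray(ctrl.read_camera("scene"),[(200,190),(257,159),(336,246),(279,285)],.012);print(tocr(g,r.x))
print(tocr(ray(c,[(430,197),(410,189)],.05),r.x))
s=ctrl.get_state();print(R.from_quat(s["tcp_rot"]).as_matrix().round(4))
E
```

```text
[ 0.56773153 -0.03126823 -0.04052526] [ 0.98574149  1.6928921   1.00751523 -1.53535038 -1.22243328 -0.61079884
 -0.77082344  0.45325712]
wheel [[ 0.02902367  0.00048199  0.062     ]
 [ 0.03418292 -0.09997596  0.062     ]]
grip [[-0.09042417  0.0413798   0.09      ]] [[ 0.46451933  0.01495127  0.08      ]
 [ 0.60196089  0.07243014  0.062     ]
 [ 0.58960406 -0.23231945  0.062     ]]
[[ 0.07600915 -0.19730546  0.012     ]
 [-0.13216298 -0.19695194  0.012     ]
 [-0.14135035  0.18768002  0.012     ]
 [ 0.05872744  0.19153199  0.012     ]]
[[ 0.01361918 -0.42840716  0.05      ]
 [ 0.03576111 -0.36420977  0.05      ]]
[[ 9.324e-01  3.614e-01 -4.000e-04]
 [ 3.614e-01 -9.324e-01  1.500e-03]
 [ 2.000e-04 -1.500e-03 -1.000e+00]]
```
Wheel centre cradle y ≈ -0.050 (Width .1005 good), with tangent effect perhaps none. So wheel travels 155 mm = 3.1 rad: tilt angle from z: passes 1.4 at 70 mm. Good; at 155mm, 3.1 rad. fine.

The cradle is at about (0.568, -0.031) with yaw -0.041, and the wheel is at cradle y ≈ -0.050. The lock grip is slid slightly, to about x -0.095. I'll go behind the wheel with the fingers shut.

```bash
python3 - <<'E'
from h import *
p=np.load("pose.npy"); t=tow((.03,-.145,.14),p)[0]; print(t,tool(t))
E
```

```text
[ 0.59183234 -0.17736461  0.14      ] [ 0.48761587 -0.29516324  0.09096562]
```

The manual's scale: shifts go in cm and turns go in units of 0.05 rad. Converting my numbers, 0.488 m is 48.8, 0.44 m is 44, 0.41 rad is 8.2.

Request:
{"op": "inch_along", "data": {
  "ticks": [
    [[4.9, -3, 0, 0, 0, 1, 0], [9.8, -6, 1, 0, 0, 2, 0], [14.7, -9, 2, 0, 0, 3, 0], [19.5, -11.8, 3, 0, 0, 4, 0], [24.4, -14.8, 4, 0, 0, 5, 0], [29.3, -17.7, 5, 0, 0, 6, 0], [34.1, -20.7, 6, 0, 0, 7, 0], [39, -23.6, 7, 0, 0, 8.2, 0], [44, -26.6, 8, 0, 0, 8.2, 0], [48.8, -29.5, 9.1, 0, 0, 8.2, 0]]
  ],
  "force": 20
}}

```text
time: 1.45
eef_pos: [0.5934, -0.1762, 0.1401]
tcp_rot: [1.0, -0.02, 0.0, 0.0]
contact_force: [0.7, -1.4, 0.7]
opening: 0.0
finger_force: 0.0
```

Request:
{"op": "inch_along", "data": {
  "ticks": [
    [[0, 0, 0, 0, 0, 0, 0], [0, 0, 0, 0, 0, 0, 0]]
  ]
}}

```text
time: 1.7
eef_pos: [0.5922, -0.1778, 0.1401]
tcp_rot: [1.0, -0.02, -0.0, 0.0]
contact_force: [-0.2, 0.2, -0.8]
opening: 0.002
finger_force: 0.0
```

```bash
python3 - <<'E'
from h import *
p=np.load("pose.npy"); s=ctrl.get_state()
print(tocr(s["eef_pos"],p), R.from_quat(s["tcp_rot"]).as_matrix().round(3)[:,:2], s["contact_force"],tool(tow((.03,-.145,.05),p)[0]))
i=ctrl.read_camera("top");cv2.imwrite("pics/t1.png",cv2.resize(i["pixels"][120:260,200:400,::-1],None,fx=4,fy=4))
E
```

```text
[[ 0.0304104  -0.14542009  0.14008717]] [[ 0.999 -0.039]
 [-0.039 -0.999]
 [-0.001  0.   ]] [-0.20051424  0.16282975 -0.78779085] [-0.00034854 -0.00043445  0.09008737]
```

View pics/t1.png

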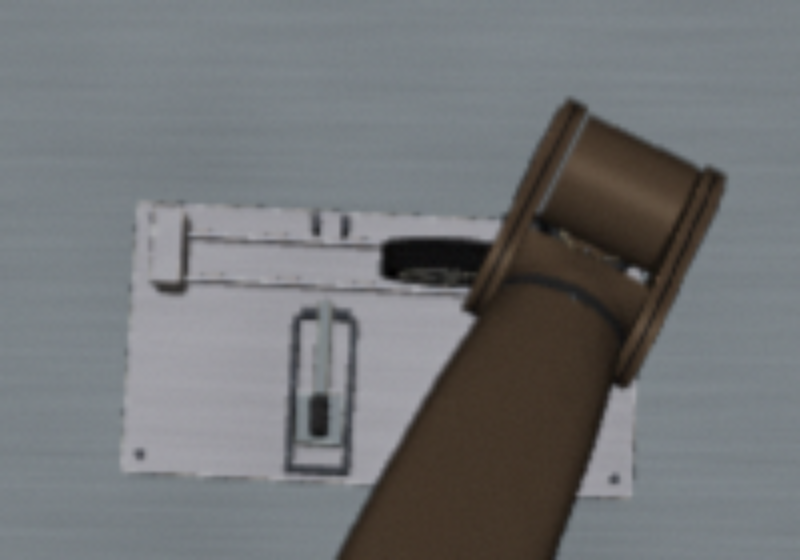

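The wheel hasn't moved: its front edge is still at full-image px ~295. The tool is behind it, so I'll descend and push slowly.

Request:
{"op": "inch_along", "data": {
  "ticks": [
    [[0, 0, 3, 0, 0, 0, 0], [0, 0, 6, 0, 0, 0, 0], [0, 0, 9, 0, 0, 0, 0], [0, -0.6, 9, 0, 0, 0, 0], [0, -1.2, 9, 0, 0, 0, 0], [0, -1.8, 9, 0, 0, 0, 0], [0, -2.2, 9, 0, 0, 0, 0], [0, -2.5, 9, 0, 0, 0, 0], [0, -2.8, 9, 0, 0, 0, 0], [0, -3.1, 9, 0, 0, 0, 0]]
  ]
}}

```text
time: 3.0
eef_pos: [0.5943, -0.1473, 0.0512]
tcp_rot: [1.0, -0.02, 0.001, 0.001]
contact_force: [-0.9, -1.9, 4.9]
opening: 0.0
finger_force: 0.0
```

Request:
{"op": "inch_along", "data": {
  "ticks": [
    [[0, -0.3, 0, 0, 0, 0, 0], [0, -0.6, 0, 0, 0, 0, 0], [0, -0.9, 0, 0, 0, 0, 0], [0, -1.2, 0, 0, 0, 0, 0], [0, -1.5, 0, 0, 0, 0, 0], [0, -1.8, 0, 0, 0, 0, 0], [0, -2.1, 0, 0, 0, 0, 0], [0, -2.4, 0, 0, 0, 0, 0], [0, -2.7, 0, 0, 0, 0, 0], [0, -3, 0, 0, 0, 0, 0]]
  ]
}}

```text
time: 4.25
eef_pos: [0.5981, -0.1202, 0.0544]
tcp_rot: [1.0, -0.02, 0.004, 0.003]
contact_force: [2.2, -2.7, 2.8]
opening: 0.001
finger_force: 0.7
```

```bash
python3 - <<'E'
from h import *
p=np.load("pose.npy"); s=ctrl.get_state()
print(tocr(s["eef_pos"],p), s["contact_force"])
for n,b in(("top",(120,260,200,400)),("scene",(130,300,180,350))):
  i=ctrl.read_camera(n);cv2.imwrite(f"pics/{n}2.png",cv2.resize(i["pixels"][b[0]:b[1],b[2]:b[3],::-1],None,fx=3.5,fy=3.5))
E
```

```text
[[ 0.03397379 -0.08763068  0.05435092]] [ 2.19119536 -2.73659014  2.76895299]
```

View pics/scene2.png

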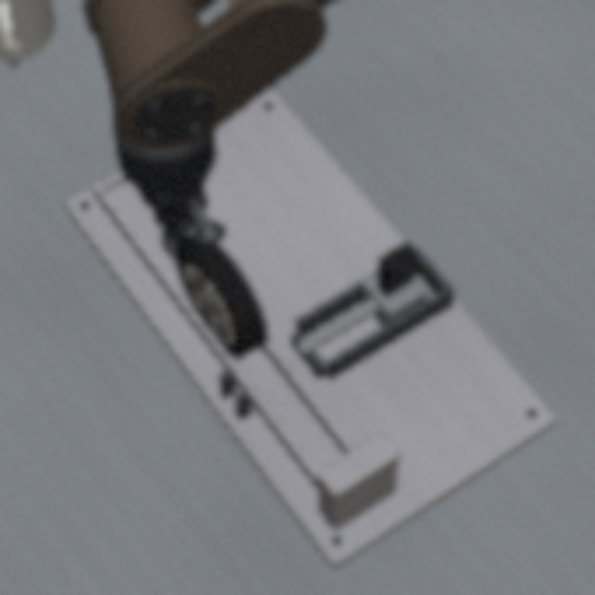

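The wheel is still upright in the track and has moved forward, but there are about 3 N contact forces. I need to know whether it's rolling or skidding, so I'll compare the hub before and after, and the top view.

```bash
python3 - <<'E'
from h import *
a=cv2.imread("pics/scene0.png")[185:230,215:260]
c=ctrl.read_camera("scene");cv2.imwrite("pics/s3.png",c["pixels"][:,:,::-1]);b=c["pixels"][190:235,222:267,::-1]
t=ctrl.read_camera("top")["pixels"][160:220,260:360,::-1]
z=lambda i,s:cv2.resize(i,s,interpolation=cv2.INTER_CUBIC)
cv2.imwrite("pics/cmp.png",np.vstack([np.hstack([z(a,(300,300)),z(b,(300,300))]),z(t,(600,300))]))
E
```

```text
(no output)
```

View pics/cmp.png

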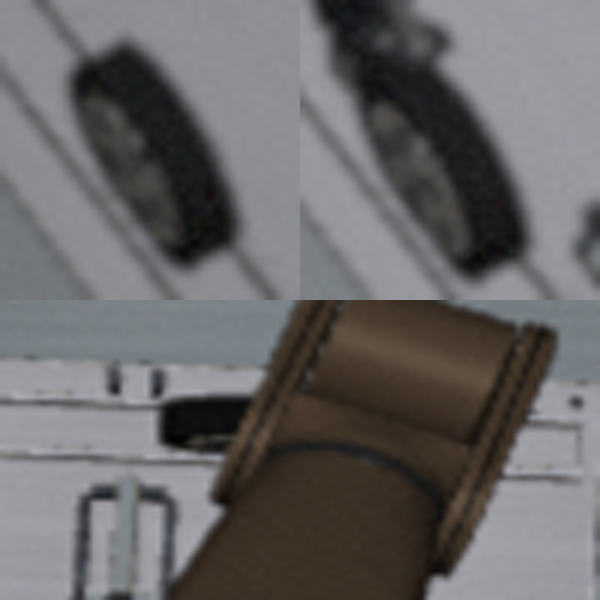

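```bash
cat > rot.py <<'E'
from h import *
p=np.load("pose.npy")
def unwrap(img,c,yc,off=(0,0)):
    th=np.linspace(0,2*np.pi,360,endpoint=False); out=[]
    for r in np.arange(.010,.034,.002):
        P=tow(np.c_[np.full(360,.042),yc+r*np.sin(th),.062+r*np.cos(th)],p)
        Rm=R.from_quat(c["orientation"]).inv()
        px,_=cv2.projectPoints(P,Rm.as_rotvec(),-Rm.apply(c["xyz"]),c["camera_matrix"],np.array(c["dist_coeffs"]))
        px=px.reshape(-1,2).astype(np.float32)+np.float32(off)
        out.append(cv2.remap(img,px[None,:,0].copy(),px[None,:,1].copy(),cv2.INTER_CUBIC)[0])
    o=np.array(out,float); o=(o-o.mean(1,keepdims=True)); return o
def rot(f1,y1,f2,y2):
    # theta grows from up towards +y = rolling direction
    c=ctrl.read_camera("scene"); A,B=[cv2.imread(f,0) for f in(f1,f2)]
    best=[]
    for d in np.ndindex(5,5):
        off=(np.array(d)-2)*.7
        u=unwrap(A,c,y1,off);v=unwrap(B,c,y2,off)
        F=np.fft.ifft(np.conj(np.fft.fft(u,axis=1))*np.fft.fft(v,axis=1),axis=1).real.sum(0)/np.linalg.norm(u)/np.linalg.norm(v)
        best.append(F)
    return np.array(best)
E
python3 - <<'E'
from rot import *
b=rot("pics/scene0.png",-.05,"pics/s3.png",-.024)
m=b.mean(0);print(m[::6].round(2));print([ (int(i.argmax()),round(i.max(),2)) for i in b])
c=ctrl.read_camera("scene");o=[]
for f,y in(("pics/scene0.png",-.05),("pics/s3.png",-.024)):o.append(np.repeat(unwrap(cv2.imread(f,0),c,y),14,0)*2.5+120)
cv2.imwrite("pics/unw.png",cv2.resize(np.vstack(o).clip(0,255),(720,400)))
E
```

```text
[ 0.    0.02  0.08  0.18  0.27  0.32  0.33  0.3   0.25  0.2   0.16  0.13
  0.1   0.09  0.07  0.05  0.03  0.01 -0.02 -0.05 -0.07 -0.09 -0.11 -0.12
 -0.11 -0.1  -0.09 -0.07 -0.07 -0.07 -0.09 -0.11 -0.14 -0.16 -0.18 -0.19
 -0.18 -0.17 -0.16 -0.14 -0.13 -0.12 -0.11 -0.1  -0.09 -0.09 -0.07 -0.05
 -0.03 -0.    0.03  0.07  0.11  0.14  0.13  0.1   0.05  0.03  0.02  0.01]
[(29, np.float64(0.51)), (29, np.float64(0.53)), (29, np.float64(0.46)), (24, np.float64(0.43)), (15, np.float64(0.62)), (35, np.float64(0.38)), (33, np.float64(0.49)), (31, np.float64(0.54)), (30, np.float64(0.5)), (27, np.float64(0.44)), (48, np.float64(0.18)), (42, np.float64(0.3)), (36, np.float64(0.42)), (33, np.float64(0.5)), (32, np.float64(0.53)), (350, np.float64(0.3)), (170, np.float64(0.2)), (171, np.float64(0.36)), (41, np.float64(0.37)), (36, np.float64(0.49)), (347, np.float64(0.66)), (349, np.float64(0.46)), (350, np.float64(0.26)), (49, np.float64(0.25)), (45, np.float64(0.39))][ WARN:0@2.171] global loadsave.cpp:1063 imwrite_ Unsupported depth image for selected encoder is fallbacked to CV_8U.
```

View pics/unw.png

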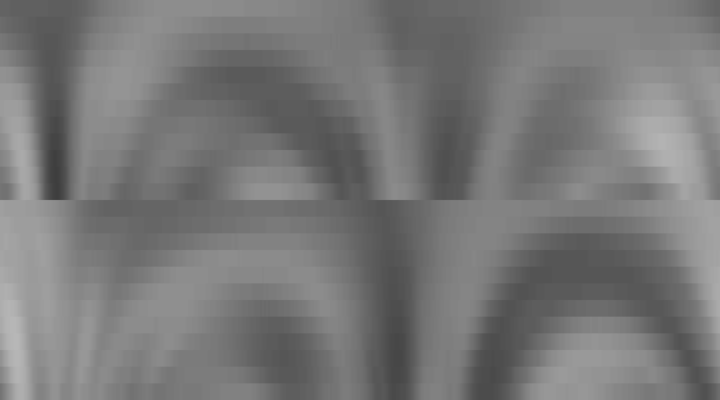

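The unwrap is coarse, but the correlation peak at about 30° matches 26 mm of rolling, so the wheel is rolling. I'll keep pushing.

Scaled: -0.036 m is -3.6, -0.04 m is -4.

Request:
{"op": "inch_along", "data": {
  "ticks": [
    [[0, -0.4, 0, 0, 0, 0, 0], [0, -0.8, 0, 0, 0, 0, 0], [0, -1.2, 0, 0, 0, 0, 0], [0, -1.6, 0, 0, 0, 0, 0], [0, -2, 0, 0, 0, 0, 0], [0, -2.4, 0, 0, 0, 0, 0], [0, -2.8, 0, 0, 0, 0, 0], [0, -3.2, 0, 0, 0, 0, 0], [0, -3.6, 0, 0, 0, 0, 0], [0, -4, 0, 0, 0, 0, 0]]
  ]
}}

```text
time: 5.8
eef_pos: [0.5997, -0.0798, 0.0543]
tcp_rot: [1.0, -0.02, 0.004, 0.003]
contact_force: [0.6, -7.6, 7.3]
opening: -0.0
finger_force: 3.2
```

Request:
{"op": "inch_along", "data": {
  "ticks": [
    [[0, -0.4, 0, 0, 0, 0, 0], [0, -0.8, 0, 0, 0, 0, 0], [0, -1.2, 0, 0, 0, 0, 0], [0, -1.6, 0, 0, 0, 0, 0], [0, -2, 0, 0, 0, 0, 0], [0, -2.4, 0, 0, 0, 0, 0], [0, -2.8, 0, 0, 0, 0, 0], [0, -3.2, 0, 0, 0, 0, 0], [0, -3.6, 0, 0, 0, 0, 0], [0, -4, 0, 0, 0, 0, 0]]
  ]
}}

```text
time: 7.05
eef_pos: [0.6012, -0.0393, 0.054]
tcp_rot: [1.0, -0.02, 0.004, 0.002]
contact_force: [-1.1, -5.2, 14.0]
opening: 0.0
finger_force: 1.0
```

```bash
python3 - <<'E'
from rot import *
s=ctrl.get_state()
print(tocr(s["eef_pos"],p), s["contact_force"])
c=ctrl.read_camera("scene");cv2.imwrite("pics/s4.png",c["pixels"][:,:,::-1])
t=ctrl.read_camera("top");cv2.imwrite("pics/t4.png",t["pixels"][:,:,::-1])
# wheel's front edge in the top view: dark columns along the track line z=.062
y=np.arange(.14,-.1,-.004);P=tow(np.c_[np.full(60,.03),y,np.full(60,.062)],p)
Rm=R.from_quat(t["orientation"]).inv();px,_=cv2.projectPoints(P,Rm.as_rotvec(),-Rm.apply(t["xyz"]),t["camera_matrix"],np.array(t["dist_coeffs"]))
print([(round(a*1000),int(t["pixels"][int(round(v)),int(round(u))].mean())) for a,(u,v) in zip(y,px.reshape(-1,2))][:40])
for y2 in(.05,.056,.062):
  m=rot("pics/scene0.png",-.05,"pics/s4.png",y2).mean(0);print(y2,m.argmax(),m.max())
E
```

```text
[[ 0.03371568 -0.0066455   0.05400029]] [-1.08615478 -5.20691645 13.95728417]
[(140, 162), (136, 160), (132, 160), (128, 160), (124, 159), (120, 159), (116, 161), (112, 159), (108, 129), (104, 14), (100, 11), (96, 14), (92, 15), (88, 17), (84, 13), (80, 15), (76, 34), (72, 56), (68, 58), (64, 38), (60, 57), (56, 41), (52, 51), (48, 56), (44, 58), (40, 57), (36, 55), (32, 54), (28, 54), (24, 51), (20, 47), (16, 45), (12, 45), (8, 46), (4, 42), (0, 45), (-4, 44), (-8, 46), (-12, 43), (-16, 46)]
0.05 331 0.1843076726597924
0.056 342 0.39127483133946794
0.062 50 0.24315334647764705
```

The front edge is at cradle y ≈ 0.108, so the centre is at about 0.058. The hub rotation of -18° equals 124° modulo 72°, consistent with rolling. On to the block.

Scaled: -0.038 m is -3.8, -0.036 m is -3.6.

Request:
{"op": "inch_along", "data": {
  "ticks": [
    [[0, -0.4, 0, 0, 0, 0, 0], [0, -0.8, 0, 0, 0, 0, 0], [0, -1.2, 0, 0, 0, 0, 0], [0, -1.6, 0, 0, 0, 0, 0], [0, -2, 0, 0, 0, 0, 0], [0, -2.4, 0, 0, 0, 0, 0], [0, -2.8, 0, 0, 0, 0, 0], [0, -3.2, 0, 0, 0, 0, 0], [0, -3.6, 0, 0, 0, 0, 0], [0, -3.8, 0, 0, 0, 0, 0]]
  ]
}}

```text
time: 8.55
eef_pos: [0.6029, -0.0015, 0.0543]
tcp_rot: [1.0, -0.02, 0.004, 0.002]
contact_force: [-0.6, -8.3, 12.4]
opening: 0.002
finger_force: 3.8
```

Request:
{"op": "inch_along", "data": {
  "ticks": [
    [[0, -0.2, 0, 0, 0, 0, 0], [0, -0.4, 0, 0, 0, 0, 0], [0, -0.6, 0, 0, 0, 0, 0], [0, -0.8, 0, 0, 0, 0, 0], [0, -0.9, 0, 0, 0, 0, 0], [0, -0.9, 0, 0, 0, 0, 0], [0, -0.9, 0, 0, 0, 0, 0]]
  ]
}}

```text
time: 9.43
eef_pos: [0.6031, 0.0079, 0.054]
tcp_rot: [1.0, -0.02, 0.004, 0.002]
contact_force: [0.4, -5.4, 9.8]
opening: -0.003
finger_force: 1.6
```

```bash
cat > front.py <<'E'
from rot import *
s=ctrl.get_state()
print(tocr(s["eef_pos"],p), s["contact_force"])
t=ctrl.read_camera("top");cv2.imwrite("pics/t5.png",t["pixels"][:,:,::-1])
y=np.arange(.17,.03,-.002);n=len(y);P=tow(np.c_[np.full(n,.03),y,np.full(n,.062)],p)
Rm=R.from_quat(t["orientation"]).inv();px,_=cv2.projectPoints(P,Rm.as_rotvec(),-Rm.apply(t["xyz"]),t["camera_matrix"],np.array(t["dist_coeffs"]))
print([(round(a*1000),int(t["pixels"][int(round(v)),int(round(u))].mean())) for a,(u,v) in zip(y,px.reshape(-1,2))])
E
python3 front.py
```

```text
[[0.03376439 0.04052707 0.0539628 ]] [ 0.37617697 -5.40142672  9.75659043]
[(170, 160), (168, 160), (166, 158), (164, 161), (162, 161), (160, 157), (158, 92), (156, 92), (154, 30), (152, 30), (150, 12), (148, 11), (146, 11), (144, 14), (142, 16), (140, 16), (138, 15), (136, 19), (134, 19), (132, 17), (130, 17), (128, 20), (126, 52), (124, 52), (122, 58), (120, 35), (118, 35), (116, 39), (114, 51), (112, 56), (110, 41), (108, 41), (106, 52), (104, 57), (102, 57), (100, 59), (98, 57), (96, 57), (94, 59), (92, 55), (90, 55), (88, 54), (86, 54), (84, 53), (82, 50), (80, 50), (78, 50), (76, 49), (74, 49), (72, 45), (70, 46), (68, 46), (66, 46), (64, 46), (62, 43), (60, 44), (58, 44), (56, 44), (54, 45), (52, 45), (50, 44), (48, 43), (46, 43), (44, 45), (42, 45), (40, 47), (38, 45), (36, 45), (34, 49), (32, 48)]
```

The wheel is against the block (front edge at 0.155). I'll back off, then rise clear.

Scaled: -0.11 m is -11, -0.07 m is -7.

Request:
{"op": "inch_along", "data": {
  "ticks": [
    [[0, 0.4, 0, 0, 0, 0, 0], [0, 1.2, 0, 0, 0, 0, 0], [0, 2.2, 0, 0, 0, 0, 0], [0, 3, 0, 0, 0, 0, 0], [0, 3, -3, 0, 0, 0, 0.3], [0, 3, -7, 0, 0, 0, 0.6], [0, 3, -11, 0, 0, 0, 1], [0, 3, -11, 0, 0, 0, 1]]
  ]
}}

```text
time: 10.48
eef_pos: [0.6012, -0.0208, 0.1646]
tcp_rot: [1.0, -0.02, 0.004, 0.001]
contact_force: [-0.7, 0.1, -0.1]
opening: 0.85
finger_force: 0.0
```

```bash
python3 front.py | head -1
python3 - <<'E'
from h import *
p=np.load("pose.npy"); t=tow((-.095,.042,.15),p)[0]; print(tool(t))
s=ctrl.get_state();m=R.from_quat(s["tcp_rot"]).as_matrix();print(m.round(4),np.arctan2(m[1,0],m[0,0])-p[2])
E
```

```text
[[0.03297638 0.0117708  0.16463956]] [-0.72077253  0.14278992 -0.0713437 ]
[-0.12643917 -0.02996985  0.0115339 ]
[[ 9.992e-01 -4.040e-02  3.200e-03]
 [-4.040e-02 -9.992e-01 -6.000e-04]
 [ 3.200e-03  5.000e-04 -1.000e+00]] 0.00012337055044166906
```

Request:
{"op": "inch_along", "data": {
  "ticks": [
    [[-4.5, -1, 0, 0, 0, 0, 1], [-9, -2, 0, 0, 0, 0, 1], [-12.7, -3, 1.1, 0, 0, 0, 1], [-12.7, -3, 1.1, 0, 0, 0, 1]]
  ]
}}

```text
time: 11.02
eef_pos: [0.4685, 0.0162, 0.1455]
tcp_rot: [1.0, -0.02, -0.004, -0.001]
contact_force: [-0.1, -0.2, -1.3]
opening: 1.001
finger_force: 0.0
```

```bash
python3 front.py
python3 - <<'E'
from h import *
p=np.load("pose.npy"); print(tool(tow((-.095,.042,.06),p)[0]))
b=cv2.imread("pics/t5.png")[150:250,225:365]; s=ctrl.read_camera("scene")["pixels"][150:290,195:345,::-1]
cv2.imwrite("pics/both.png",np.hstack([cv2.resize(b,(420,300)),cv2.resize(s,(360,300))]))
E
```

```text
[[-0.10103832  0.04336803  0.14545777]] [-0.14441304 -0.24876195 -1.30629443]
[(170, 156), (168, 156), (166, 155), (164, 156), (162, 156), (160, 153), (158, 89), (156, 89), (154, 49), (152, 49), (150, 74), (148, 44), (146, 44), (144, 13), (142, 12), (140, 12), (138, 15), (136, 14), (134, 14), (132, 12), (130, 12), (128, 17), (126, 15), (124, 15), (122, 15), (120, 18), (118, 18), (116, 12), (114, 16), (112, 15), (110, 16), (108, 16), (106, 16), (104, 15), (102, 15), (100, 15), (98, 14), (96, 14), (94, 16), (92, 14), (90, 14), (88, 16), (86, 16), (84, 12), (82, 15), (80, 15), (78, 13), (76, 14), (74, 14), (72, 13), (70, 11), (68, 11), (66, 13), (64, 13), (62, 11), (60, 10), (58, 10), (56, 6), (54, 6), (52, 6), (50, 43), (48, 130), (46, 130), (44, 149), (42, 149), (40, 148), (38, 148), (36, 148), (34, 148), (32, 151)]
[0.00393681 0.00083028 0.08704409]
```

View pics/both.png

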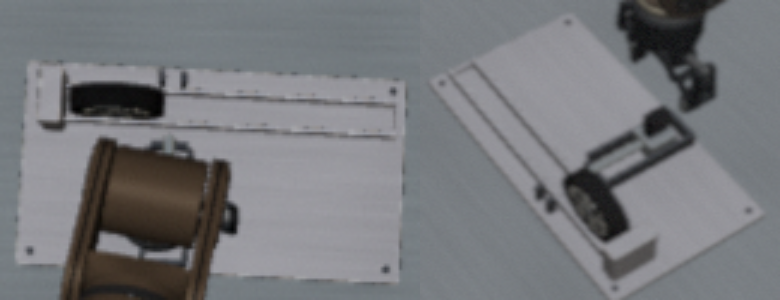

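The wheel stands at the block, with its back edge at y ≈ 0.050 and its centre at about 0.099. I'll descend on the grip.

Request:
{"op": "inch_along", "data": {
  "ticks": [
    [[0.2, 0, 2, 0, 0, 0, 1], [0.2, 0.1, 4, 0, 0, 0, 1], [0.2, 0.1, 6, 0, 0, 0, 1], [0.2, 0.1, 7.5, 0, 0, 0, 1], [0.2, 0.1, 8.3, 0, 0, 0, 1], [0.2, 0.1, 8.3, 0, 0, 0, 1]]
  ]
}}

```text
time: 11.88
eef_pos: [0.475, 0.0139, 0.0659]
tcp_rot: [1.0, -0.02, -0.0, -0.0]
contact_force: [-0.1, 1.1, 0.2]
opening: 0.998
finger_force: 0.0
```

```bash
python3 front.py | cut -c1-900; python3 - <<'E'
from h import *
p=np.load("pose.npy"); print(tool(tow((-.095,.042,.06),p)[0]))
E
```

```text
[[-0.09445098  0.04133707  0.06589338]] [-0.05270246  1.06555228  0.22322311]
[(170, 156), (168, 156), (166, 154), (164, 158), (162, 158), (160, 153), (158, 88), (156, 88), (154, 48), (152, 48), (150, 74), (148, 42), (146, 42), (144, 11), (142, 11), (140, 11), (138, 14), (136, 12), (134, 12), (132, 15), (130, 15), (128, 13), (126, 16), (124, 16), (122, 16), (120, 17), (118, 17), (116, 14), (114, 16), (112, 15), (110, 15), (108, 15), (106, 14), (104, 15), (102, 15), (100, 13), (98, 11), (96, 11), (94, 11), (92, 14), (90, 14), (88, 14), (86, 14), (84, 16), (82, 14), (80, 14), (78, 15), (76, 13), (74, 13), (72, 9), (70, 11), (68, 11), (66, 10), (64, 10), (62, 14), (60, 10), (58, 10), (56, 8), (54, 5), (52, 5), (50, 43), (48, 131), (46, 131), (44, 149), (42, 149), (40, 150), (38, 150), (36, 150), (34, 150), (32, 149)]
[-0.00093332 -0.00063678  0.00651129]
```

Request:
{"op": "inch_along", "data": {
  "ticks": [
    [[0, 0, 0.6, 0, 0, 0, 1], [0, 0, 0.6, 0, 0, 0, 0], [0, 0, 0.6, 0, 0, 0, 0], [0, 0, 0.6, 0, 0, 0, 0], [0, 0, 0.6, 0, 0, 0, 0], [0, 0, 0.6, 0, 0, 0, 0], [0, 0, 0.6, 0, 0, 0, 0]]
  ],
  "force": 40
}}

```text
time: 12.8
eef_pos: [0.4751, 0.0137, 0.0606]
tcp_rot: [1.0, -0.02, 0.0, 0.0]
contact_force: [-0.6, -1.0, 2.1]
opening: 0.155
finger_force: 40.7
```

Gripped: the opening matches about 13 mm. Now slide.

Scaled: 0.054 m is 5.4, 0.048 m is 4.8.

Request:
{"op": "inch_along", "data": {
  "ticks": [
    [[0.6, 0, 0, 0, 0, 0, 0], [1.2, 0, 0, 0, 0, 0, 0], [1.8, 0, 0, 0, 0, 0, 0], [2.4, 0, 0, 0, 0, 0, 0], [3, 0, 0, 0, 0, 0, 0], [3.6, 0, 0, 0, 0, 0, 0], [4.2, 0, 0, 0, 0, 0, 0], [4.8, 0, 0, 0, 0, 0, 0], [5.4, 0, 0, 0, 0, 0, 0], [5.4, 0, 0, 0, 0, 0, 0]]
  ],
  "force": 60
}}

```text
time: 14.05
eef_pos: [0.5304, 0.0114, 0.0606]
tcp_rot: [1.0, -0.02, 0.001, 0.0]
contact_force: [2.0, -4.2, 2.8]
opening: 0.157
finger_force: 60.3
```

Request:
{"op": "inch_along", "data": {
  "ticks": [
    [[0.2, 0, 0, 0, 0, 0, 0], [0.4, 0, 0, 0, 0, 0, 0], [0.6, 0, 0, 0, 0, 0, 0], [0.8, 0, 0, 0, 0, 0, 0], [0.8, 0, 0, 0, 0, 0, 0]]
  ]
}}

```text
time: 14.68
eef_pos: [0.5368, 0.0112, 0.0606]
tcp_rot: [1.0, -0.02, -0.0, 0.0]
contact_force: [-3.1, -3.6, 6.0]
opening: 0.157
finger_force: 60.8
```

Request:
{"op": "inch_along", "data": {
  "ticks": [
    [[0.2, 0, 0, 0, 0, 0, 0], [0.4, 0, 0, 0, 0, 0, 0], [0.6, 0, 0, 0, 0, 0, 0], [0.8, 0, 0, 0, 0, 0, 0], [0.8, 0, 0, 0, 0, 0, 0]]
  ]
}}

```text
time: 15.3
eef_pos: [0.5369, 0.0112, 0.0604]
tcp_rot: [1.0, -0.019, -0.012, 0.0]
contact_force: [-28.6, -4.4, 26.8]
opening: 0.155
finger_force: 64.0
```

```bash
python3 front.py | cut -c1-900
```

```text
[[-0.03249676  0.04120284  0.06042544]] [-28.57445579  -4.36235129  26.77430933]
[(170, 156), (168, 156), (166, 157), (164, 158), (162, 158), (160, 153), (158, 87), (156, 87), (154, 47), (152, 47), (150, 75), (148, 44), (146, 44), (144, 13), (142, 14), (140, 14), (138, 16), (136, 13), (134, 13), (132, 15), (130, 15), (128, 15), (126, 13), (124, 13), (122, 16), (120, 16), (118, 16), (116, 33), (114, 47), (112, 49), (110, 43), (108, 43), (106, 28), (104, 43), (102, 43), (100, 50), (98, 26), (96, 26), (94, 35), (92, 55), (90, 55), (88, 60), (86, 60), (84, 58), (82, 59), (80, 59), (78, 55), (76, 57), (74, 57), (72, 57), (70, 56), (68, 56), (66, 55), (64, 55), (62, 55), (60, 55), (58, 55), (56, 54), (54, 53), (52, 53), (50, 54), (48, 55), (46, 55), (44, 55), (42, 55), (40, 55), (38, 54), (36, 54), (34, 55), (32, 54)]
```

There's a hard stop at tool x -0.0325, where the end stop should put it at about -0.035. I'll relieve the push, open and rise.

Request:
{"op": "inch_along", "data": {
  "ticks": [
    [[-0.4, 0, 0, 0, 0, 0, 0], [-0.7, 0, 0, 0, 0, 0, 0.15], [-0.7, 0, 0, 0, 0, 0, 1], [-0.7, 0, 0, 0, 0, 0, 1], [-0.7, 0, 0, 0, 0, 0, 1], [-0.7, 0, 0, 0, 0, 0, 1], [-0.7, 0, -3, 0, 0, 0, 1], [-0.7, 0, -8, 0, 0, 0, 1], [-2, 0, -13, 0, 0, 0, 1], [-6, 0, -15, 0, 0, 0, 1]]
  ]
}}

```text
time: 16.6
eef_pos: [0.4872, 0.0131, 0.2147]
tcp_rot: [1.0, -0.02, 0.004, 0.0]
contact_force: [0.1, 0.9, -0.5]
opening: 1.001
finger_force: 0.0
```

Request:
{"op": "inch_along", "data": {
  "ticks": [
    [[-3, 6, 0, 0, 0, 0, 1], [-3, 12, 0, 0, 0, 0, 1], [-3, 18, 0, 0, 0, 0, 1], [-3, 24, 0, 0, 0, 0, 1], [-3, 25, 0, 0, 0, 0, 1], [-3, 25, 0, 0, 0, 0, 1]]
  ]
}}

```text
time: 17.35
eef_pos: [0.4448, -0.2351, 0.21]
tcp_rot: [1.0, -0.021, -0.0, -0.001]
contact_force: [0.8, 0.1, -0.2]
opening: 0.998
finger_force: 0.0
```

```bash
python3 front.py|cut -c1-1000; python3 - <<'E'
import cv2
b=cv2.imread("pics/t5.png")[160:255,222:372]
cv2.imwrite("pics/fin.png",cv2.resize(b,None,fx=5.2,fy=5.2,interpolation=cv2.INTER_CUBIC))
E
```

```text
[[-0.11458511 -0.20863425  0.20998307]] [ 0.81286333  0.07414498 -0.1943925 ]
[(170, 157), (168, 157), (166, 156), (164, 159), (162, 159), (160, 156), (158, 91), (156, 91), (154, 49), (152, 49), (150, 75), (148, 45), (146, 45), (144, 15), (142, 11), (140, 11), (138, 14), (136, 14), (134, 14), (132, 13), (130, 13), (128, 13), (126, 17), (124, 17), (122, 18), (120, 13), (118, 13), (116, 15), (114, 13), (112, 16), (110, 16), (108, 16), (106, 16), (104, 15), (102, 15), (100, 13), (98, 13), (96, 13), (94, 15), (92, 16), (90, 16), (88, 15), (86, 15), (84, 14), (82, 14), (80, 14), (78, 15), (76, 13), (74, 13), (72, 13), (70, 13), (68, 13), (66, 12), (64, 12), (62, 10), (60, 5), (58, 5), (56, 8), (54, 7), (52, 7), (50, 39), (48, 122), (46, 122), (44, 133), (42, 133), (40, 129), (38, 112), (36, 112), (34, 141), (32, 154)]
```

View pics/fin.png

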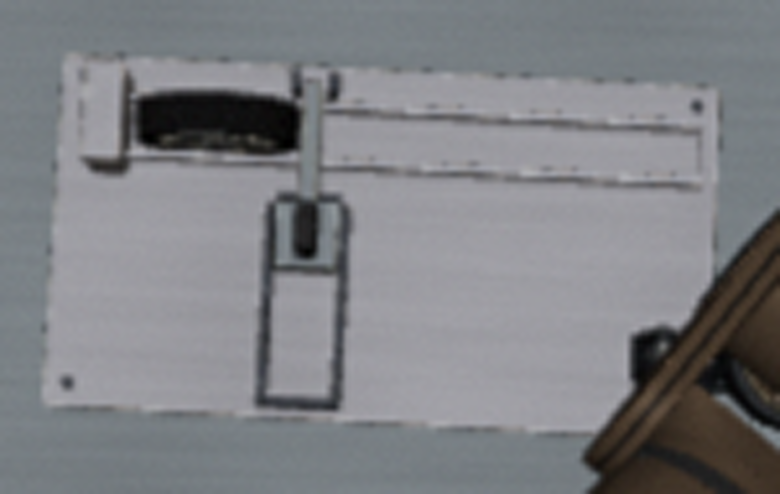

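The final view shows the bar seated in its keeper (crop px ~(312,85)), with the wheel between the block and the bar. The grip's far edge is at row ~201. I'll check the lock value numerically.

```bash
python3 - <<'E'
from h import *
p=np.load("pose.npy");c=ctrl.read_camera("top")
f=lambda q:(np.array(q,float)+.5)/5.2-.5+[222,160]
g0=cv2.imread("pics/top0.png",0);g1=cv2.imread("pics/t5.png",0)
def edges(g,col,r0,r1):
    x=np.arange(r0,r1,.5);px=np.array([f((col,r)) for r in x],np.float32)
    v=cv2.remap(g,px[None,:,0].copy(),px[None,:,1].copy(),cv2.INTER_LINEAR)[0].astype(float)
    d=np.where(v<(v.min()+v.max())/2)[0]; return x[d[0]],x[d[-1]]
a=edges(g0,300,280,375);b=edges(g1,306,185,275);print(a,b)
P=tocr(ray(c,[f((300,a[0])),f((306,b[0]))],.097),p);print(P, P[1,0]-P[0,0])
Q=tocr(ray(c,[f((300,a[1])),f((306,b[1]))],.05),p);print(Q)
E
```

```text
(np.float64(305.0), np.float64(360.0)) (np.float64(201.5), np.float64(258.5))
[[-0.08222216  0.04229625  0.097     ]
 [-0.02102115  0.04201839  0.097     ]] 0.06120100750537445
[[-0.11130928  0.04148056  0.05      ]
 [-0.04976821  0.04112421  0.05      ]]
```

```bash
python3 -c "
from plant import ctrl
print(ctrl.sign_off())"
```

```text
the job is handed in; nothing more can be done
None
```

I rolled the wheel to the end block, slid the lock home behind it (about 0.0696 m of its 0.070 m travel) and released it; the wheel rests at about y = 0.099 m and the job is handed in, though the result wasn't reported back.

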